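# Move the hanging katori to the other swing arm

### The arm

A 7-joint arm with a two-finger parallel gripper is mounted at the origin on the work surface. World frame = base frame: x ahead of the robot, y to its left, z up, the work surface at z = 0. Lengths are in m, angles in rad, forces in N, time in s.
With the tool pointing down it reaches from about 0.35 to 0.9 m from the base axis. Payload 8.1 kg.
Tool frame: the origin (TCP) lies midway between the tips of the shut fingers; the grasp point (between the pads) lies 19 mm behind it (ctrl.grip_point_offset is the distance from the TCP to the grasp point, in m); z points along the fingers, y is the line along which they close (so a half turn about z gives the same grasp; the last joint's range is limited). The gripper opens to 85 mm and grips with 20 to 120 N. Pads are 22 mm wide; open, the fingers measure 114 mm over their backs; the gripper's body (76 mm by 85 mm) begins 54 mm behind the grasp point. The pads swing forward as they close: fully open they stand 13 mm farther back than shut.
Start: joints at [1.192, 0.434, 0.025, 1.573, -0.012, 1.134, -0.075], TCP at [0.17, -0.601, 0.231] pointing down, gripper open.
Joint ranges: [-2.62, 2.62], [-0.44, 2.09], [-1.27, 1.32], [0.08, 2.57], [-1.32, 4.46], [0.12, 2], [-2.74, 2.74]. Speed limits (rad/s): [2.22, 2.22, 3.01, 3.01, 3.14, 3.14, 3.14].

### API

Orientations are given as a rotation vector (axis times angle).
In Python, from station import sensors, grab_frame, camera_params, ctrl gives the robot as it stands.
- The arm moves only by the tool arm_command, never from a script. Its argument "moves" is text: rows parted by semicolons, each of 6 numbers parted by spaces: the shift along the world's x, y, z in cm, then the turn, a rotation vector about the world's x, y, z in rad. A call has 1 to 12 rows; each row shifts and turns the commanded pose from where the row before left it; what a row does not reach is not made up. A row lasts 1/8 s, in which the tool goes at most 62.5 mm and 10.7 degrees, less where a joint would pass 70% of its speed; a pose out of reach is approached as far as the arm can. A call with a gripper value outside its range is refused whole. "gripper" is the finger opening in cm, from 0 to 8.54, set as the call begins (left out, the last holds). The fingers move at their own pace and stop on an object; "newtons" is the grip in N (left out, the last holds). Time passes only in rows, so rows that do not move let the fingers close. It gives the time, the measured TCP pose, the force, the opening and the grip force at its end, in the units of the state.
- sensors.get_state(): the state, without advancing time (a new reading comes with each control period).
- grab_frame(name): name is "scene" or "top" or "wrist"; returns the picture (420x560x3 uint8, red, green, blue); there is no depth.
- camera_params(name): a dict with "camera_matrix" (3x3 intrinsics, pixels), "origin" and "orientation" of the camera in the world. Camera axes: x right, y down, z forward; pixel columns grow to the right and rows downward; lengths in m; the calibration is good to about 2 mm. A picture is of the moment at which its call begins: read the wrist's pose just before it. camera_params takes no time and is no camera call; for the wrist camera it gives the pose at the moment of the call.
- ctrl.finish_job(): hands the job in; it is judged then, once.
The state is a dict: "time_s": time; "joint_positions": joint angles; "joint_velocities": joint speeds; "tau": joint torques, N m; "ee_pos": TCP position; "ee_rot": TCP orientation; "ft_force": force on the tool from outside, world axes, zero at the start; "torque": the same for the moment, N m; "opening": finger opening in m; "gripper_force": force on a finger pad.
Only numpy, scipy, OpenCV 4.12 (cv2) and the standard library are available. Lean on these libraries where they do the work, as an engineer would, in place of code of your own. Each camera call takes 0.05 s, during which the arm holds its last target. There are 200 camera calls.

### The job

The steel katori that hangs by its open C-shaped hook is to change over to the other, empty swing arm. First swing the empty arm fully out from its board, then bring the katori over and slide its hook sideways, through the gap, onto that rod so that it hangs freely and upright near the middle of the rod, and last fold the emptied arm flat against its own board. Keep the katori upright and leave everything else where it is.

Things in the scene. Friction and masses are not known exactly. Their poses are not given: they have to be found in the camera images.
- hanger: Hanging steel katori: cup 72 diameter, 42 high, under an open C-shaped hook of flat band 16 wide, 7 thick; 176 high in all, about 0.2 kg. Origin: centre of the cup's underside, z up. The hook lies in the y-z plane: back at y = -36, V-shaped crown peaking at y = 0, gap on the +y side. Spans y -40 to +38. Starts upright on swing_a's rod, gap towards board_a's +y
- hanger_seat (a point): point inside the hook, (0, 0, 119) in the hanger frame: where the centre line of a rod lies when the hanger hangs on it, just under the peak of the crown
- hanger_gap (a point): middle of the hook's gap, (0, 32, 81.5) in the hanger frame; the gap is clear from z = 65 to z = 98 and lies between y = 26 and y = 38; a rod 12 thick passes here, along hanger x. Inside, the way is clear at this height from the gap to y = 0 and up from there to the seat
- hanger_tab (a point): centre of the top of the upright grip tab on the crown, (0, 0, 176) in the hanger frame; the tab is 14 thick (x), 24 wide (y), 40 high (z = 136 to 176)
- board_a: fixed upright wooden board, 190 wide, 208 high, carrying swing arm a. Origin on the counter straight below the arm's hinge axis; z up, front faces board -x; its front face is at x = +54 and it spans y = -175 to +15; two hinge lugs reach from it to the axis. Which board stands left or right varies
- swing_a (a joint): swing angle of arm a, the arm that the hanger starts on, fully out at the start. 0 = folded, rod along board -y, parallel to the board; 1.571 = fully out (a stop), rod along board -x; grows clockwise seen from above. Stiff: stays where left, about 0.25 N m to turn
- swing_a_hinge (a point): point on the upright hinge axis of arm a at the height of the rod's centre line, 175 above the counter; its axes turn with the arm, y pointing from the rod's end to the hinge, z up
- swing_a_rod (a point): middle of the round steel rod (12 thick) of arm a on its centre line, 70 from the hinge axis; same axes
- swing_a_bar (a point): centre of the top of the upright round bar that ends arm a, 140 from the hinge axis; the bar is 14 thick and runs from 35 below to 50 above the rod's centre line; same axes
- board_b: fixed upright wooden board, 190 wide, 208 high, carrying swing arm b. Origin on the counter straight below the arm's hinge axis; z up, front faces board -x; its front face is at x = +54 and it spans y = -175 to +15; two hinge lugs reach from it to the axis. Which board stands left or right varies
- swing_b (a joint): swing angle of arm b, the empty arm, folded or nearly so (0 to 0.5) at the start. 0 = folded, rod along board -y, parallel to the board; 1.571 = fully out (a stop), rod along board -x; grows clockwise seen from above. Stiff: stays where left, about 0.25 N m to turn
- swing_b_hinge (a point): point on the upright hinge axis of arm b at the height of the rod's centre line, 175 above the counter; its axes turn with the arm, y pointing from the rod's end to the hinge, z up
- swing_b_rod (a point): middle of the round steel rod (12 thick) of arm b on its centre line, 70 from the hinge axis; same axes
- swing_b_bar (a point): centre of the top of the upright round bar that ends arm b, 140 from the hinge axis; the bar is 14 thick and runs from 35 below to 50 above the rod's centre line; same axes
- drawer: fixed half-open aluminium drawer, 400 x 190, walls 50 high, open at the top, between the boards; origin under its centre, front edge at x = -206
- dabba: closed round steel masala box, 144 diameter, 55 high, in the drawer; origin at the centre of its underside (stays in place)
- katoris: nested steel bowls, 82 diameter, 45 high, in the drawer; origin at the centre of its underside (stays in place)
- filter: small upright steel coffee filter, 60 diameter, 138 high, in the drawer; origin at the centre of its underside (stays in place)
- clip: yellow plastic clip, 85 long, 16 high, in the drawer; origin at the centre of its underside (stays in place)
- rolling_pin: short wooden rolling pin, 200 long, 38 thick, lying on the counter below or near the arm that starts folded; x axis along it; origin at the centre of its underside (stays in place)
- jar_a: glass jar with steel cap, 52 diameter, 140 high, standing on the counter near board_a, about 205 mm from its hinge axis towards board -y and 90 mm towards board -x; origin at the centre of its underside (stays in place)
- jar_b: the same kind of jar, likewise near board_b; origin at the centre of its underside (stays in place)
There are look-alikes about, which are no part of the job. Leave any red look-alike of the board_a alone.

How it is judged:
By the outcome, as a careful person would: the job done as asked, in the order asked, and still so for the second after the job is handed in, with the robot touching nothing.
It also fails if it takes over 72 s, if anything falls off the work surface, if the arm or the gripper's body presses on something with over 40 N, if the wrist force passes 120 N, or if a joint passes its speed limit or range.

## Working session

There is one attempt and no reset: what is moved stays moved. The work goes in short steps, Python scripts to look and compute and a tool call to move; the robot and the scene stay as the last step left them, time stands still between calls to the robot, and variables do not carry over. Pictures are saved under pics/ and viewed, at most 10 in all, crops included, and the job is handed in when it is done.

Besides the shell and the picture viewer there is one more tool, called by a JSON object that holds its "op" and its "data", one argument or row to a line. arm_command: Moves the arm, as the interface text tells. Its arguments: {"type":"object","properties":{"moves":{"type":"string"},"gripper":{"type":"number"},"newtons":{"type":"number"}},"required":["moves"]}

```bash
mkdir -p pics
python3 - <<'E'
from station import *
import cv2,numpy as np
for n in("scene","top"):
    cv2.imwrite(f"pics/{n}0.png",cv2.resize(grab_frame(n)[:,:,::-1],(800,600),interpolation=cv2.INTER_CUBIC))
    print(n,camera_params(n))
s=sensors.get_state();print(s)
E
```

```text
scene {'camera_matrix': array([[480.6425848 ,   0.        , 286.911438  ],
       [  0.        , 480.6425848 , 206.55766019],
       [  0.        ,   0.        ,   1.        ]]), 'origin': array([1.12981502, 0.62085414, 1.30691233]), 'orientation': array([-1.15297098, -2.50463899,  0.81653047])}
top {'camera_matrix': array([[413.98296319,   0.        , 280.6226342 ],
       [  0.        , 413.98296319, 202.43342479],
       [  0.        ,   0.        ,   1.        ]]), 'origin': array([0.4185676 , 0.09115765, 1.32800867]), 'orientation': array([-2.22430265,  2.17382469, -0.07761622])}
{'time_s': 0.1, 'joint_positions': array([ 1.19237408,  0.43517082,  0.02494847,  1.57398618, -0.01157663,
        1.13395849, -0.07509184]), 'joint_velocities': array([-1.08247339e-03, -1.52980287e-03, -4.56585682e-04, -2.70924657e-03,
        1.59803064e-04, -6.11631214e-04,  6.67889940e-05]), 'tau': array([ 3.57407582e-03, -6.71752310e+01,  1.02844689e+00, -3.16903174e+01,
        1.58334378e-02,  7.24389000e-03, -5.92504853e-05]), 'ee_pos': array([ 0.17005247, -0.60097526,  0.23060097]), 'ee_rot': array([-3.11044337e+00, -4.31660215e-01,  5.09211024e-04]), 'ft_force': array([0.39027614, 0.71069868, 0.38085991]), 'torque': array([-0.02713854, -0.02455709, -0.03668698]), 'gripper_force': 0.0, 'opening': 0.0853155530010752}
```

View pics/top0.png

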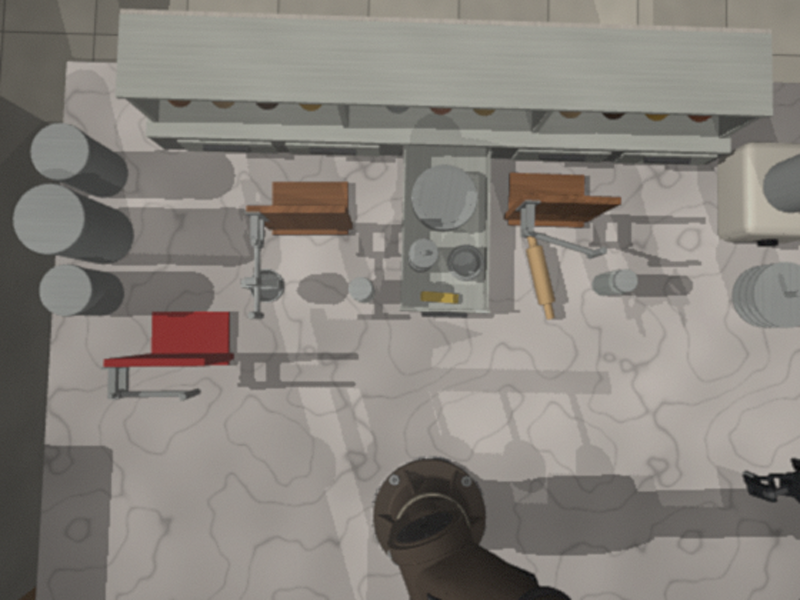

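View pics/scene0.png

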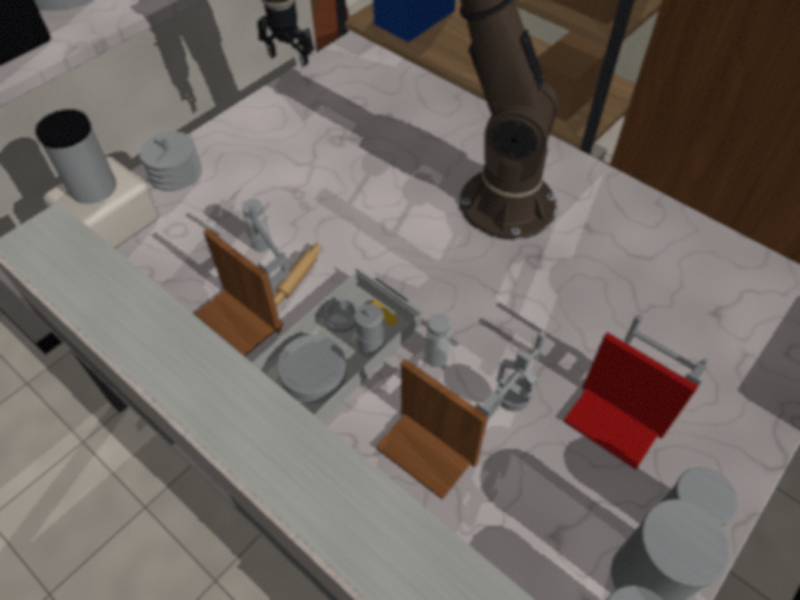

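The top view shows arm a fully out on the left: hinge about (257,215), bar (257,313), hanger tab about (262,285), all in the 800-px picture. Arm b is on the right, nearly folded: hinge about (528,210), bar (600,250). The rolling pin lies below it and the red look-alike is at lower left. I'll zoom in for exact pixels.

```bash
cat > h.py <<'E'
from station import *
import cv2,numpy as np
from scipy.spatial.transform import Rotation as R
def cam(n):
    p=camera_params(n);return p["camera_matrix"],np.array(p["origin"]),R.from_rotvec(p["orientation"]).as_matrix()
def ray(c,u,v,z):
    K,o,M=c;d=M@np.linalg.solve(K,[u,v,1.]);return o+d*(z-o[2])/d[2]
def proj(c,P):
    K,o,M=c;q=K@(M.T@(np.array(P)-o));return q[:2]/q[2]
E
python3 - <<'E'
from h import *
im=grab_frame("top")[:,:,::-1]
a=im[115:235,160:265];b=im[115:235,345:450]
out=np.hstack([cv2.resize(x,(400,457),interpolation=cv2.INTER_CUBIC) for x in(a,b)])
for i in range(0,457,38): cv2.line(out,(0,i),(6,i),(0,0,255),1)
cv2.imwrite("pics/z.png",out)
E
```

```text
(no output)
```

View pics/z.png

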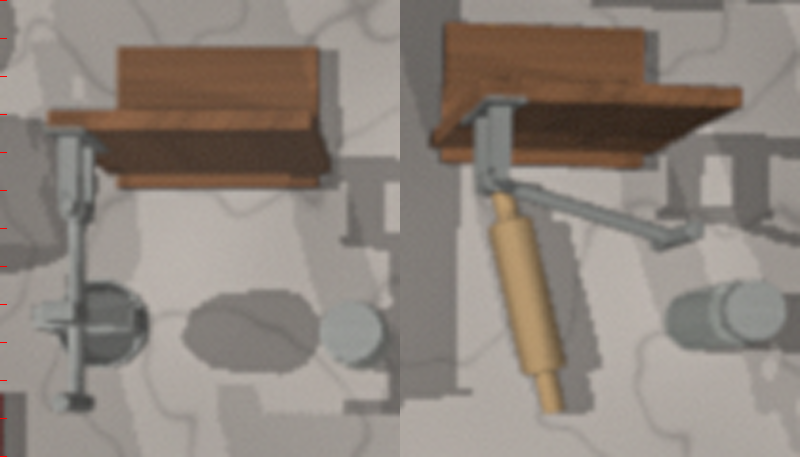

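The crop (x3.81) shows arm a's bar top at (57,402), the rod at x≈76 and the tab top at (40,316). Arm b's bar top is at (690,232) and its hinge at about (497,187). Board top front edges run (48,128)–(305,128) for a and (430,150→435,140)–(740,105) for b.

Run:
```python
from h import *
c=cam("top")
s=400/105
A=lambda x,y,z:ray(c,160+x/s-.5,115+y/s-.5,z).round(4)
B=lambda x,y,z:ray(c,345+(x-400)/s-.5,115+y/s-.5,z).round(4)
print("barA",A(57,402,.225),"tab",A(40,316,.232),"rodA",A(76,300,.175),A(76,230,.175),"hingeA",A(75,208,.18),"boardAtop",A(50,127,.208),A(308,127,.208))
print("barB",B(692,230,.225),"barBbot",B(660,242,.140),"hingeB",B(497,187,.175),"rodBmid",B(590,213,.175),"boardB",B(438,142,.208),B(740,105,.208))
print("jarA",A(352,332,.14),"jarB",B(755,311,.14),"pin",B(502,200,.03),B(550,405,.02))
```

```text
barA [0.4282 0.3572 0.225 ] tab [0.4875 0.3695 0.232 ] rodA [0.5034 0.3582 0.175 ] [0.5548 0.3601 0.175 ] hingeA [0.5703 0.3602 0.18  ] boardAtop [0.6243 0.3736 0.208 ] [0.629  0.1896 0.208 ]
barB [ 0.5646 -0.2999  0.225 ] barBbot [ 0.5661 -0.3056  0.14  ] hingeB [ 0.5997 -0.1728  0.175 ] rodBmid [ 0.582  -0.2419  0.175 ] boardB [ 0.626  -0.1224  0.208 ] [ 0.6584 -0.3404  0.208 ]
jarA [0.4867 0.1581 0.14  ] jarB [ 0.5152 -0.3783  0.14  ] pin [ 0.6117 -0.2103  0.03  ] [ 0.4425 -0.2544  0.02  ]
```

{"op": "arm_command", "data": {
  "moves": "0 0 4.5 0 0 -0.04; 4.4 3.3 4.5 0 0 -0.04; 4.4 3.3 0 0 0 -0.04; 4.4 3.3 0 0 0 -0.04; 4.4 3.3 0 0 0 -0.04; 4.4 3.3 0 0 0 -0.04; 4.4 3.3 0 0 0 -0.035; 4.4 3.3 0 0 0 0; 4.4 3.3 0 0 0 0; 0 0 0 0 0 0; 0 0 0 0 0 0",
  "gripper": 8,
  "newtons": 30
}}

```text
time_s: 1.52
ee_pos: [0.5165, -0.3416, 0.3155]
ee_rot: [3.141, 0.002, -0.002]
ft_force: [0.3, -0.3, 1.3]
opening: 0.0802
gripper_force: 0.0
```

Run:
```python
from h import *
c=cam("wrist");im=grab_frame("wrist")
cv2.imwrite("pics/w1.png",cv2.resize(im[:,:,::-1],(800,600)))
print(c);np.save("w1.npy",np.array([0]))
for P in([.5646,-.2999,.225],[.5997,-.1728,.175]): print(proj(c,P)*800/560)
```

```text
(array([[378.13192743,   0.        , 273.27512918],
       [  0.        , 378.13192743, 212.35643628],
       [  0.        ,   0.        ,   1.        ]]), array([ 0.60135134, -0.34166403,  0.45837479]), array([[ 4.60011800e-04, -9.44578937e-01, -3.28284055e-01],
       [-9.99999863e-01, -3.53048288e-04, -3.85427676e-04],
       [ 2.48166741e-04,  3.28284187e-01, -9.44578970e-01]]))
[293.18072574 205.98066315]
[ 50.06916641 118.98243328]
```

View pics/w1.png

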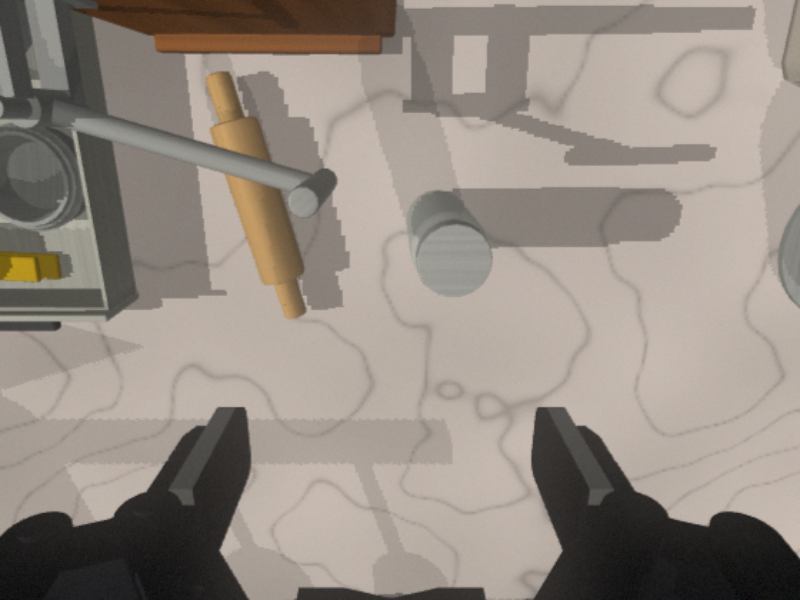

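Wrist view: arm b's bar top is centred at (303,200). Its rod runs from (60,114) to (295,180) and the hinge knuckle is at about (35,108).

Run:
```python
from h import *
c=cam("wrist");f=lambda u,v,z:ray(c,u*.7,v*.7,z).round(4)
b=f(303,201,.225);print(b,f(35,108,.175),f(80,120,.175),f(200,154,.175),"brdbase",f(155,45,.01),f(380,47,.01),sensors.get_state()["ee_pos"])
r1,r2=f(80,120,.175),f(200,154,.175);d=(r1-r2)/np.linalg.norm(r1-r2);print(d,"hinge",b+.14*d)
```

```text
[ 0.5662 -0.3051  0.225 ] [ 0.6046 -0.1673  0.175 ] [ 0.5989 -0.1884  0.175 ] [ 0.5825 -0.2461  0.175 ] brdbase [ 0.6513 -0.1654  0.01  ] [ 0.6497 -0.335   0.01  ] [ 0.51589022 -0.34235737  0.31565012]
[0.27339979 0.96190049 0.        ] hinge [ 0.60447597 -0.17043393  0.225     ]
```

{"op": "arm_command", "data": {
  "moves": "2.5 1.9 0 0 0 0; 2.5 1.8 0 0 0 0; 0 0 -4 0 0 0; 0 0 -4 0 0 0; 0 0 -3 0 0 0; 0 0 -1.3 0 0 0; 0 0 0 0 0 0; 0 0 0 0 0 0"
}}

```text
time_s: 2.58
ee_pos: [0.5674, -0.3051, 0.1944]
ee_rot: [3.141, 0.0, 0.003]
ft_force: [-0.8, -0.2, 0.4]
opening: 0.0802
gripper_force: 0.0
```

{"op": "arm_command", "data": {
  "moves": "0 0 0 0 0 0; 0 0 0 0 0 0; 0 0 0 0 0 0; 0 0 0 0 0 0; 0 0 0 0 0 0; 0 0 0 0 0 0",
  "gripper": 0.8,
  "newtons": 25
}}

```text
time_s: 3.32
ee_pos: [0.5671, -0.3039, 0.1931]
ee_rot: [-3.141, -0.002, -0.0]
ft_force: [-0.4, 3.8, 3.8]
opening: 0.0128
gripper_force: 25.0
```

Run:
```python
import numpy as np
h=np.array([.604,-.170]);t=np.linspace(.277,1.581,13)
p=np.array([h-.14*np.array([np.sin(x),np.cos(x)]) for x in t]);print((np.diff(p,axis=0)*100).round(1).tolist())
```

```text
[[-1.4, 0.5], [-1.4, 0.6], [-1.3, 0.8], [-1.2, 0.9], [-1.1, 1.1], [-1.0, 1.2], [-0.8, 1.3], [-0.7, 1.3], [-0.6, 1.4], [-0.4, 1.5], [-0.2, 1.5], [-0.1, 1.5]]
```

{"op": "arm_command", "data": {
  "moves": "-1.4 .5 0 0 0 0; -1.4 .6 0 0 0 0; -1.3 .8 0 0 0 0; -1.2 .9 0 0 0 0; -1.1 1.1 0 0 0 0; -1.0 1.2 0 0 0 0; -.8 1.3 0 0 0 0; -.7 1.3 0 0 0 0; -.6 1.4 0 0 0 0; -.4 1.5 0 0 0 0; 0 0 0 0 0 0",
  "newtons": 20
}}

```text
time_s: 4.7
ee_pos: [0.4649, -0.1978, 0.1928]
ee_rot: [3.142, 0.001, -0.007]
ft_force: [-8.0, -0.1, 6.6]
opening: 0.0128
gripper_force: 25.6
```

{"op": "arm_command", "data": {
  "moves": "-.2 1.3 0 0 0 0; -.1 1.2 0 0 0 0; 0 0.5 0 0 0 0; 0 0.3 0 0 0 0; 0 0 0 0 0 0; 0 0 0 0 0 0"
}}

```text
time_s: 5.45
ee_pos: [0.4634, -0.1682, 0.1928]
ee_rot: [3.138, -0.003, -0.003]
ft_force: [-4.9, -11.2, 4.1]
opening: 0.0133
gripper_force: 25.4
```

{"op": "arm_command", "data": {
  "moves": "0 0 0 0 0 0; 0 0 0 0 0 0; 0 0 1 0 0 0; 0 0 3 0 0 0; 0 0 5 0 0 0; 0 0 6 0 0 0; -3 5 6 0 0 0; -3 6 0 0 0 0; -2 6 0 0 0 0; 0 6 0 0 0 0; 0 6 0 0 0 0; 0 6 0 0 0 0",
  "gripper": 7
}}

```text
time_s: 6.95
ee_pos: [0.3942, 0.1693, 0.3888]
ee_rot: [-3.141, -0.001, -0.003]
ft_force: [0.8, 0.3, 0.0]
opening: 0.0703
gripper_force: 0.0
```

{"op": "arm_command", "data": {
  "moves": "0 6 0 0 0 0; 2 6 0 0 0 0; 0 3 0 0 0 0;0 0 0 0 0 0; 0 0 0 0 0 0; 0 0 0 0 0 0"
}}

```text
time_s: 7.7
ee_pos: [0.4148, 0.3153, 0.3882]
ee_rot: [3.141, -0.001, 0.002]
ft_force: [0.2, -0.3, 0.3]
opening: 0.0701
gripper_force: 0.0
```

Run:
```python
from h import *
t=grab_frame("top")[115:235,345:450]
c=cam("wrist");im=grab_frame("wrist")
o=np.hstack([cv2.resize(im,(440,330)),cv2.resize(t,(289,330),interpolation=cv2.INTER_CUBIC)])
o=cv2.resize(im,(800,600));o[:330,511:]=cv2.resize(t,(289,330),interpolation=cv2.INTER_CUBIC)
cv2.imwrite("pics/w2.png",o[:,:,::-1])
print(sensors.get_state()["ee_pos"],proj(c,[.4875,.362,.232])/.7,proj(c,[.4282,.3572,.225])/.7)
```

```text
[0.41478532 0.31547922 0.38812247] [301.87402203 140.65204205] [317.66379635 247.04176957]
```

View pics/w2.png

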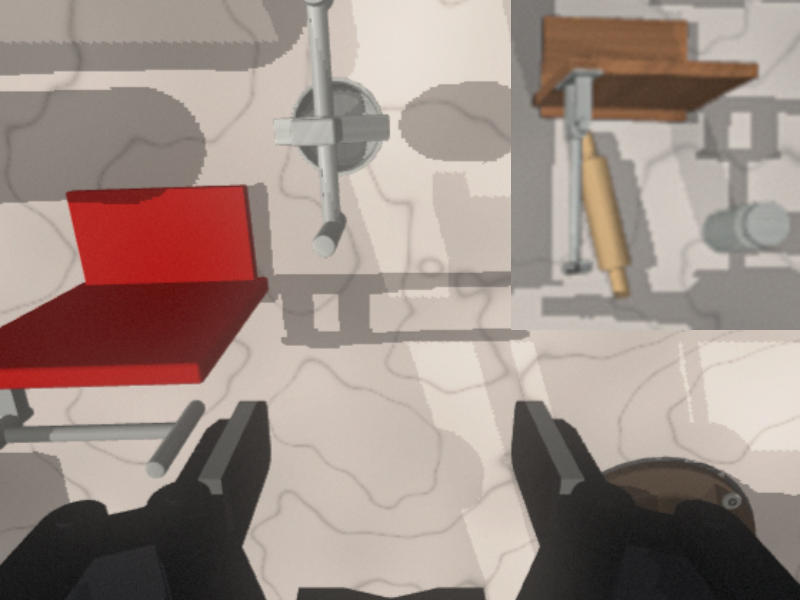

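The wrist view shows the katori's tab top at about (293,131) and arm a's bar top at (324,245). The top-view inset shows arm b pointing straight out.

Run:
```python
from h import *
c=cam("wrist");f=lambda u,v,z:ray(c,u*.7,v*.7,z).round(4)
print("tab",f(275,131,.232),f(293,131,.232),f(312,131,.232),"bar",f(324,245,.225),"rod",f(318,40,.175),f(328,190,.175))
c=cam("top");s=330/120
B=lambda x,y,z:ray(c,345+(x-511)/s-.5,115+y/s-.5,z).round(4)
print("barB",B(582,266,.225),"rod",B(575,150,.175),B(575,240,.175))
```

```text
tab [0.4924 0.3761 0.232 ] [0.4924 0.3666 0.232 ] [0.4923 0.3565 0.232 ] bar [0.4294 0.3536 0.225 ] rod [0.5428 0.3583 0.175 ] [0.4544 0.3558 0.175 ]
barB [ 0.4636 -0.1636  0.225 ] rod [ 0.5841 -0.1668  0.175 ] [ 0.4919 -0.1678  0.175 ]
```

Run:
```python
from h import *
im=grab_frame("wrist")[50:180,170:300]
cv2.imwrite("pics/w3.png",cv2.resize(im[:,:,::-1],(600,600),interpolation=cv2.INTER_CUBIC))
```

```text
(no output)
```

View pics/w3.png

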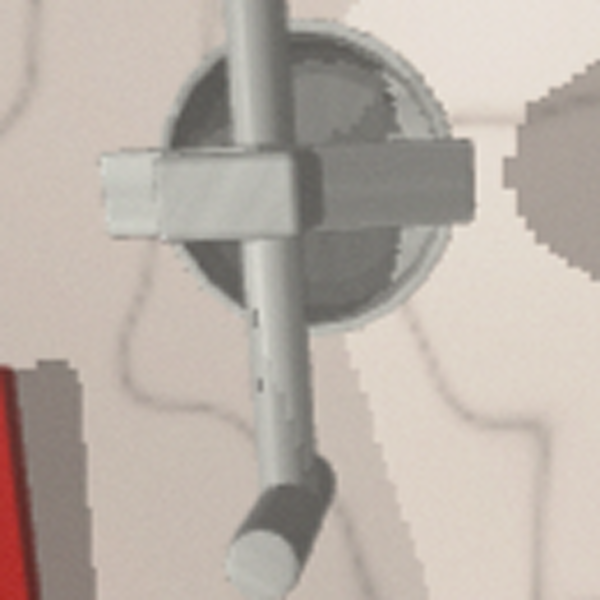

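The tab's top face is centred at (230,195) in the crop, giving world (0.492, 0.356), which agrees with the rod's line. I'll descend and grip it.

{"op": "arm_command", "data": {
  "moves": "3.9 2 0 0 0 0.015; 3.8 2.05 0 0 0 0.015; 0 0 -5 0 0 0; 0 0 -5 0 0 0; 0 0 -4 0 0 0; 0 0 -3 0 0 0; 0 0 -2 0 0 0; 0 0 0 0 0 0; 0 0 0 0 0 0"
}}

```text
time_s: 8.98
ee_pos: [0.492, 0.3572, 0.1988]
ee_rot: [-3.14, -0.048, -0.002]
ft_force: [0.8, -0.1, -0.1]
opening: 0.0699
gripper_force: 0.0
```

{"op": "arm_command", "data": {
  "moves": "0 0 0 0 0 0; 0 0 0 0 0 0; 0 0 0 0 0 0; 0 0 0 0 0 0; 0 0 0 0 0 0; 0 0 0 0 0 0",
  "gripper": 1.8,
  "newtons": 50
}}

```text
time_s: 9.72
ee_pos: [0.4918, 0.3568, 0.1984]
ee_rot: [3.141, 0.048, 0.001]
ft_force: [-2.1, -2.8, 5.4]
opening: 0.0232
gripper_force: 48.9
```

{"op": "arm_command", "data": {
  "moves": "0 0 1.3 0 0 0; 0 0 1.3 0 0 0; 0 0 1.1 0 0 0; 0 0 0 0 0 0; 0 0 0 0 0 0"
}}

```text
time_s: 10.35
ee_pos: [0.4914, 0.3568, 0.2344]
ee_rot: [3.141, 0.048, -0.0]
ft_force: [-1.2, -0.2, -2.4]
opening: 0.0233
gripper_force: 49.3
```

{"op": "arm_command", "data": {
  "moves": "0.03 -1 0 0 0 0; 0 -1.5 0 0 0 0; 0 -2 0 0 0 0; 0 -2 0 0 0 0; 0 -1.5 0 0 0 0; 0 0 2 0 0 0; 0 0 4 0 0 0; 0 0 5 0 0 0; 0 0 5 0 0 0; 0 0 3 0 0 0; 0 0 0 0 0 0"
}}

```text
time_s: 11.72
ee_pos: [0.4923, 0.2773, 0.4271]
ee_rot: [-3.139, -0.048, -0.006]
ft_force: [0.9, -0.3, -3.1]
opening: 0.0236
gripper_force: 49.6
```

{"op": "arm_command", "data": {
  "moves": "0 -2 0 0 0 0; 0.2 -4 0 0 0 -.005; 0.5 -5 0 0 0 -.005; 0.5 -5.5 0 0 0 -.005; 0.5 -5.5 0 0 0 -.005; 0.5 -5.5 0 0 0 -.005; 0.5 -5.5 0 0 0 -.005; 0.5 -5.5 0 0 0 -.005; 0.5 -5 0 0 0 0; 0.3 -4.5 0 0 0 0; 0.1 -3 0 0 0 0; 0 -1.5 0 0 0 0"
}}

```text
time_s: 13.22
ee_pos: [0.5318, -0.2501, 0.4229]
ee_rot: [-3.141, 0.011, 0.004]
ft_force: [-0.0, 0.6, -2.6]
opening: 0.0232
gripper_force: 49.8
```

{"op": "arm_command", "data": {
  "moves": "0 0 0 0 0 0; 0 0 0 0 0 0; 0 0 -4 0 0 0; 0 0 -5 0 0 0; 0 0 -5 0 0 0; 0 0 -3 0 0 0; 0 0 -2.3 0 0 0; 0 0 0 0 0 0; 0 0 0 0 0 0"
}}

```text
time_s: 14.35
ee_pos: [0.5337, -0.2473, 0.2331]
ee_rot: [3.141, -0.005, 0.003]
ft_force: [0.8, -0.7, -2.1]
opening: 0.0234
gripper_force: 49.7
```

Run:
```python
from h import *
t=grab_frame("top")[115:235,345:450]
c=cam("wrist");im=grab_frame("wrist")
o=cv2.resize(im,(800,600));o[:330,511:]=cv2.resize(t,(289,330),interpolation=cv2.INTER_CUBIC)
cv2.imwrite("pics/w4.png",o[:,:,::-1])
print(sensors.get_state()["ee_pos"],proj(c,[.604,-.168,.175])/.7,proj(c,[.4634,-.166,.225])/.7)
```

```text
[ 0.53367304 -0.24781401  0.23321406] [168.78540566 159.95997727] [163.04708117 575.19227549]
```

View pics/w4.png

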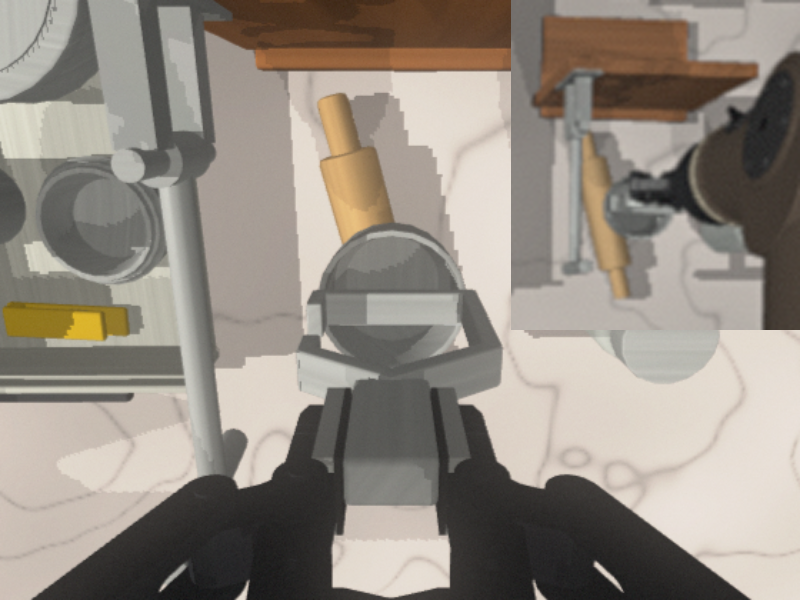

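The wrist view shows the hook upright in the grip with its gap facing rod b. The rod runs from (180,190) to (210,470).

Run:
```python
from h import *
c=cam("wrist");f=lambda u,v,z:ray(c,u*.7,v*.7,z).round(4)
print(f(180,195,.175),f(196,340,.175),f(209,465,.175))
```

```text
[ 0.5914 -0.1707  0.175 ] [ 0.5336 -0.1695  0.175 ] [ 0.4741 -0.1681  0.175 ]
```

{"op": "arm_command", "data": {
  "moves": "0 1.5 0 0 0 -.02; 0 2 0 0 0 0; 0 2 0 0 0 0; 0 1.5 0 0 0 0; 0 0.8 0 0 0 0; 0 0 0 0 0 0; 0 0 0 0 0 0"
}}

```text
time_s: 15.32
ee_pos: [0.5327, -0.1709, 0.2317]
ee_rot: [3.141, -0.04, -0.0]
ft_force: [0.0, -0.5, -2.6]
opening: 0.0234
gripper_force: 49.7
```

{"op": "arm_command", "data": {
  "moves": "0 0 -1 0 0 0; 0 0 -1 0 0 0; 0 0 -.8 0 0 0; 0 0 -.4 0 0 0; 0 0 0 0 0 0; 0 0 0 0 0 0"
}}

```text
time_s: 16.08
ee_pos: [0.5329, -0.1701, 0.1998]
ee_rot: [3.141, -0.038, 0.0]
ft_force: [0.3, -1.0, -2.3]
opening: 0.0232
gripper_force: 49.7
```

Touchdown in small steps.

{"op": "arm_command", "data": {
  "moves": "0 0 -.15 0 0 0; 0 0 0 0 0 0; 0 0 0 0 0 0"
}}

```text
time_s: 16.45
ee_pos: [0.5333, -0.1699, 0.1991]
ee_rot: [3.141, -0.038, 0.002]
ft_force: [-2.0, 0.8, 5.8]
opening: 0.0231
gripper_force: 50.9
```

{"op": "arm_command", "data": {
  "moves": "0 0 -.1 0 0 0; 0 0 0 0 0 0; 0 0 0 0 0 0"
}}

```text
time_s: 16.82
ee_pos: [0.5334, -0.1697, 0.1989]
ee_rot: [3.141, -0.038, 0.003]
ft_force: [-4.2, 2.3, 11.5]
opening: 0.0236
gripper_force: 51.9
```

Seated. I'll raise slightly to relax the force, open slowly and only partly, then lift away.

{"op": "arm_command", "data": {
  "moves": "0 0 .15 0 0 0; 0 0 0 0 0 0; 0 0 0 0 0 0"
}}

```text
time_s: 17.2
ee_pos: [0.5332, -0.1699, 0.1991]
ee_rot: [3.141, -0.038, 0.001]
ft_force: [-1.0, 1.6, 5.2]
opening: 0.023
gripper_force: 50.7
```

{"op": "arm_command", "data": {
  "moves": "0 0 0 0 0 0; 0 0 0 0 0 0; 0 0 0 0 0 0; 0 0 0 0 0 0",
  "gripper": 6.5
}}

```text
time_s: 17.7
ee_pos: [0.5328, -0.1701, 0.1986]
ee_rot: [3.141, -0.038, -0.0]
ft_force: [0.5, 0.0, -0.0]
opening: 0.065
gripper_force: 0.0
```

{"op": "arm_command", "data": {
  "moves": "0 0 1 0 0 0; 0 0 3 0 0 0; 0 0 5 0 0 0; 0 0 6 0 0 0; 0 0 4 0 0 0; -3 5 1 0 0 0; -3 6 0 0 0 0; -2 6 0 0 0 0; 0 6 0 0 0 0; 0 6 0 0 0 0; 0 6 0 0 0 0; 0 6 0 0 0 0"
}}

```text
time_s: 19.2
ee_pos: [0.4548, 0.2369, 0.3997]
ee_rot: [-3.141, 0.039, -0.002]
ft_force: [1.6, -0.2, 0.8]
opening: 0.0649
gripper_force: 0.0
```

Run:
```python
from h import *
t=grab_frame("top")[115:235,345:450]
t2=grab_frame("scene")[120:240,120:260]
o=np.hstack([cv2.resize(t,(385,440),interpolation=cv2.INTER_CUBIC),cv2.resize(t2,(415,440),interpolation=cv2.INTER_CUBIC)])
cv2.imwrite("pics/w5.png",o[:,:,::-1]);print(sensors.get_state()["ee_pos"])
```

```text
[0.45263609 0.2422061  0.39936585]
```

View pics/w5.png

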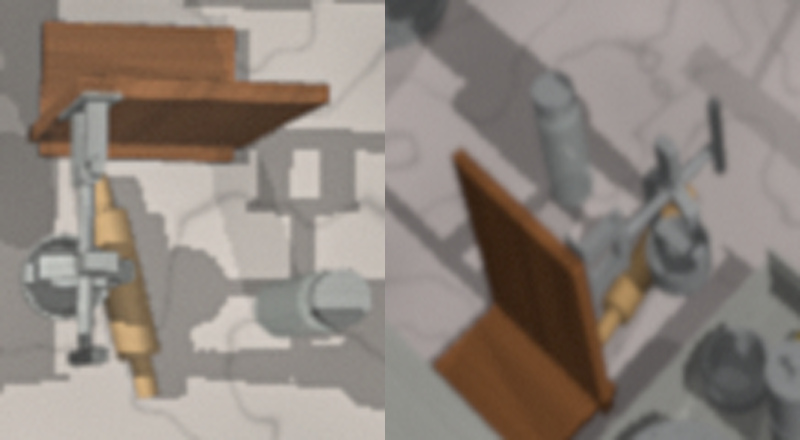

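The katori hangs upright at mid-rod on arm b, which is fully out. Before folding arm a, I'll check the red board's clearance and re-measure the bar.

Run:
```python
from h import *
c=cam("top");im=grab_frame("top").astype(int)
m=((im[...,0]>90)&(im[...,1]<60)&(im[...,2]<60)).astype(np.uint8)
k=cv2.boundingRect(m);print(k)
for v in range(k[1],k[1]+k[3],5):
    u=np.where(m[v])[0]
    if len(u):print(v,u.max(),ray(c,u.max()+.5,v,.208).round(3))
cv2.imwrite("pics/w6.png",cv2.resize(grab_frame("wrist")[:,:,::-1],(800,600)))
c=cam("wrist");print(sensors.get_state()["ee_pos"],proj(c,[.4294,.3545,.225])/.7)
```

```text
(74, 218, 78, 38)
218 120 [0.43  0.506 0.208]
223 124 [0.417 0.495 0.208]
228 128 [0.404 0.484 0.208]
233 133 [0.391 0.47  0.208]
238 137 [0.378 0.458 0.208]
243 141 [0.365 0.447 0.208]
253 143 [0.338 0.441 0.208]
[0.45456182 0.23640914 0.3991011 ] [201.53820887 307.31509768]
```

View pics/w6.png

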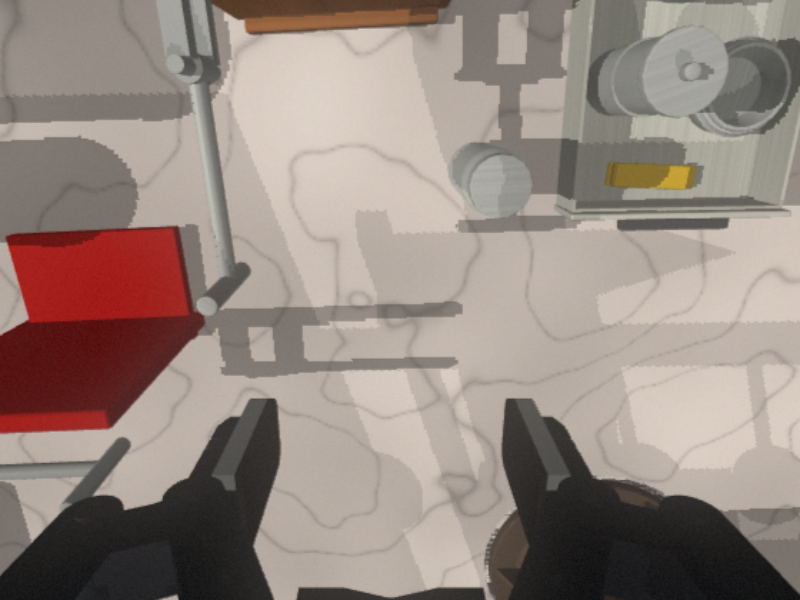

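The bar top is at (207,306), giving about (0.4295, 0.353). The red board is at y > 0.44, well clear.

{"op": "arm_command", "data": {
  "moves": "-1 4 0 0 0 0.01; -1 4 0 0 0 0.01; -.5 3.7 0 0 0 0; 0 0 -5 0 0 0; 0 0 -5 0 0 0; 0 0 -5 0 0 0; 0 0 -3.5 0 0 0; 0 0 -2 0 0 0; 0 0 0 0 0 0; 0 0 0 0 0 0",
  "gripper": 6
}}

```text
time_s: 20.65
ee_pos: [0.4311, 0.3518, 0.195]
ee_rot: [-3.141, 0.009, -0.002]
ft_force: [-0.3, 0.0, -0.0]
opening: 0.06
gripper_force: 0.0
```

{"op": "arm_command", "data": {
  "moves": "0 0 0 0 0 0; 0 0 0 0 0 0; 0 0 0 0 0 0; 0 0 0 0 0 0; 0 0 0 0 0 0; 0 0 0 0 0 0",
  "gripper": 0.8,
  "newtons": 25
}}

```text
time_s: 21.4
ee_pos: [0.4303, 0.3524, 0.1943]
ee_rot: [-3.141, 0.007, -0.001]
ft_force: [0.3, -1.0, 6.1]
opening: 0.0132
gripper_force: 24.9
```

Run:
```python
import numpy as np
from station import sensors
b=sensors.get_state()["ee_pos"][:2];h=b+.14*np.array([np.cos(.028),np.sin(.028)]);print(b,h)
t=np.linspace(0,1.571,14)+.028
p=np.array([h-.14*np.array([np.cos(x),np.sin(x)]) for x in t]);print((np.diff(p,axis=0)*100).round(1).tolist(),p[-1])
```

```text
[0.43031257 0.35241952] [0.57025769 0.35633901]
[[0.1, -1.7], [0.4, -1.7], [0.5, -1.6], [0.7, -1.5], [0.9, -1.4], [1.1, -1.3], [1.2, -1.2], [1.4, -1.0], [1.5, -0.8], [1.6, -0.7], [1.6, -0.5], [1.7, -0.3], [1.7, -0.1]] [0.57420568 0.21639469]
```

{"op": "arm_command", "data": {
  "moves": ".1 -1.7 0 0 0 0; .4 -1.7 0 0 0 0; .5 -1.6 0 0 0 0; .7 -1.5 0 0 0 0; .9 -1.4 0 0 0 0; 1.1 -1.3 0 0 0 0; 1.2 -1.2 0 0 0 0; 1.4 -1 0 0 0 0; 1.5 -.8 0 0 0 0; 1.6 -.7 0 0 0 0; 0 0 0 0 0 0; 0 0 0 0 0 0",
  "newtons": 20
}}

```text
time_s: 22.9
ee_pos: [0.5256, 0.2238, 0.1942]
ee_rot: [-3.139, 0.007, -0.003]
ft_force: [3.8, 5.8, 1.8]
opening: 0.0132
gripper_force: 24.8
```

{"op": "arm_command", "data": {
  "moves": "1.6 -.5 0 0 0 0; 1.5 -.3 0 0 0 0; 1.2 -.1 0 0 0 0; .5 0 0 0 0 0; 0.2 0 0 0 0 0; 0 0 0 0 0 0; 0 0 0 0 0 0"
}}

```text
time_s: 23.78
ee_pos: [0.5666, 0.2188, 0.1939]
ee_rot: [-3.139, -0.004, 0.017]
ft_force: [-27.2, 9.7, 17.7]
opening: 0.0129
gripper_force: 26.4
```

{"op": "arm_command", "data": {
  "moves": "-.7 0 0 0 0 0; 0 0 0 0 0 0; 0 0 0 0 0 0; 0 0 0 0 0 0"
}}

```text
time_s: 24.28
ee_pos: [0.5658, 0.2188, 0.1941]
ee_rot: [-3.135, 0.0, 0.001]
ft_force: [-1.6, 15.6, 1.8]
opening: 0.013
gripper_force: 25.2
```

{"op": "arm_command", "data": {
  "moves": "0 0 0 0 0 0; 0 0 0 0 0 0; 0 0 2 0 0 0; 0 0 4 0 0 0; 0 0 5 0 0 0; -5 0 3 0 0 0; -6 0 0 0 0 0; 0 0 0 0 0 0; 0 0 0 0 0 0",
  "gripper": 3.5
}}

```text
time_s: 25.4
ee_pos: [0.4578, 0.2129, 0.3338]
ee_rot: [3.14, -0.009, 0.001]
ft_force: [0.5, -0.7, 0.8]
opening: 0.0355
gripper_force: 0.0
```

Run:
```python
from h import *
c=cam("wrist");im=grab_frame("wrist")
cv2.imwrite("pics/w7.png",cv2.resize(im[:,:,::-1],(800,600)))
print(sensors.get_state()["ee_pos"],proj(c,[.57,.356,.175])/.7,proj(c,[.574,.2164,.225])/.7)
```

```text
[0.45829203 0.21306257 0.33355225] [108.65641993  61.65961599] [379.65766546  37.58564914]
```

View pics/w7.png

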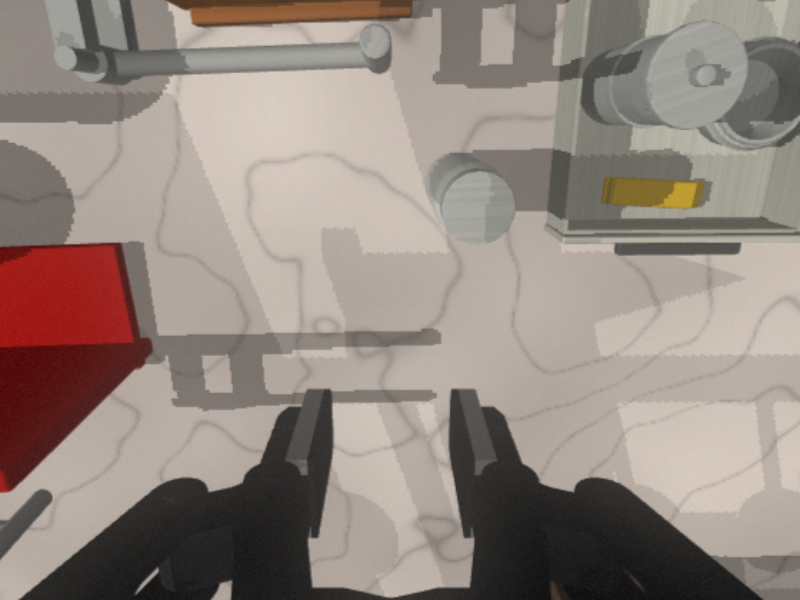

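Arm a now looks parallel to the board. The rod runs (110,63)–(365,52) and the board base edge (192,22)–(412,14). I'll check this numerically.

Run:
```python
from h import *
c=cam("wrist");f=lambda u,v,z:ray(c,u*.7,v*.7,z)
a=lambda p,q:np.arctan2(q[0]-p[0],p[1]-q[1]).round(4)
im=cv2.cvtColor(grab_frame("wrist"),cv2.COLOR_RGB2HSV)
# rod: edges along columns
g=cv2.cvtColor(grab_frame("wrist"),cv2.COLOR_RGB2GRAY).astype(float)
L=[]
for u in range(100,240,4):
    col=np.diff(cv2.GaussianBlur(g,(5,5),0)[28:62,u]);L.append((u,28+col.argmin()+.5,28+col.argmax()+.5))
L=np.array(L);print(L[::5])
br=((im[...,0]<15)&(im[...,1]>110)).astype(np.uint8)
B=[(u,np.where(br[:30,u])[0].max()+1) for u in range(140,285,4) if br[:30,u].any()]
def fit(P):
    P=np.array(P,float)
    for _ in range(5):
        k=np.polyfit(P[:,0],P[:,1],1);r=abs(np.polyval(k,P[:,0])-P[:,1]);P=P[r<max(1.,2*r.std())]
    return k,len(P)
for n,P,z in(("e1",L[:,:2],.175),("e2",L[:,[0,2]],.175),("base",B,.01)):
    k,m=fit(P);p,q=[f(u/.7,np.polyval(k,u)/.7,z) for u in(100,250)];print(n,m,p.round(4),q.round(4),a(p,q))
print("bar",f(374,37,.225),f(110,63,.175))
```

```text
[[100.   35.5  53.5]
 [120.   34.5  53.5]
 [140.   33.5  52.5]
 [160.   32.5  51.5]
 [180.   32.5  50.5]
 [200.   31.5  49.5]
 [220.   30.5  49.5]]
e1 35 [0.5756 0.3378 0.175 ] [0.5787 0.2288 0.175 ] 0.0288
e2 35 [0.5632 0.3398 0.175 ] [0.5663 0.2292 0.175 ] 0.0284
base 37 [0.6084 0.4041 0.01  ] [0.6146 0.2373 0.01  ] 0.0368
bar [0.57459521 0.21896064 0.225     ] [0.56976385 0.35555459 0.175     ]
```

```bash
python3 -c "
from station import ctrl;print(ctrl.finish_job())"
```

```text
the job is handed in; nothing more can be done
None
```

The job is handed in: arm b is swung fully out, the katori hangs upright near the middle of its rod, and arm a is folded to within about 0.01 rad of parallel with its board.

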